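# Set the rivet in a hamper name plate with the spring setter

## Robot

A 7-joint arm with a two-finger parallel gripper is mounted at the origin on the work surface. World frame = base frame: x ahead of the robot, y to its left, z up, the work surface at z = 0. Lengths are in m, angles in rad, forces in N, time in s.
With the tool pointing down it reaches from about 0.35 to 0.9 m from the base axis. Payload 8.1 kg.
Tool frame: the origin (TCP) lies between the finger pads; the fingertips stand 17 mm ahead of it and the grasp point (between the pads) lies 2 mm behind it; z points along the fingers, y is the line along which they close (so a half turn about z gives the same grasp; the last joint's range is limited). The gripper opens to 92 mm and grips with 3 to 60 N. Pads are 19 mm wide; open, the fingers measure 130 mm over their backs; the gripper's body (75 mm by 190 mm) begins 47 mm behind the grasp point.
Start: joints at [1.202, 0.434, 0.025, 1.573, -0.012, 1.134, -0.075], TCP at [0.164, -0.603, 0.244] pointing down, gripper open.
Joint ranges: [-2.62, 2.62], [-0.44, 2.09], [-1.27, 1.32], [0.08, 2.57], [-1.32, 4.46], [0.12, 2], [-2.74, 2.74]. Speed limits (rad/s): [2.22, 2.22, 3.01, 3.01, 3.14, 3.14, 3.14].

## Interface

Orientations are given as a rotation vector (axis times angle).
In Python, from cell import observe, get_image, calibration, sign_off, look_for, regions_of, landmark_of gives the robot as it stands.
- The arm moves only by the tool jog_arm, never from a script. Its argument "plan" is a list of rows, each an object with "offset": the shift along the tool's x, y, z normalised to -1 to 1, where 1 is 0.15 m, a list of three; "twist": the turn, a rotation vector about the tool's x, y, z normalised to -1 to 1, where 1 is 2 pi rad, a list of three; "fingers": the gripper command: -1 is shut, 1 is fully open, values between are in proportion. In form: [{"offset": [x, y, z], "twist": [ax, ay, az], "fingers": fingers}, ...]. A call has 1 to 20 rows; each row is the pose to reach, as a shift and turn from the pose commanded when the call began, along the tool's axes at that moment, turning the shorter way round; what a row does not reach only later rows make up. A row lasts 1/8 s, in which the tool goes at most 62.5 mm and 10.7 degrees, less where a joint would pass 70% of its speed; a pose out of reach is approached as far as the arm can. A call with a number of a shift or a turn outside -1 to 1 is refused whole. A call with a gripper value outside its range is refused whole. The fingers move at their own pace and stop on an object; "newtons" is the grip in N (left out, the last holds). Time passes only in rows, so rows that repeat a pose let the fingers close. It gives the time, the measured TCP pose, the force, the opening and the grip force at its end, in the units of the state.
- observe(): the state, without advancing time (a new reading comes with each control period).
- get_image(name): name is "scene" or "top" or "wrist"; returns the picture (400x640x3 uint8, red, green, blue); there is no depth.
- calibration(name): a dict with "fov_y" (degrees; the focal length in pixels is half the picture's height over the tangent of half this angle, whatever the lens; pixels are square), "cx", "cy" (the principal point, pixels), "position" and "attitude" of the camera in the world. Camera axes: x right, y down, z forward; pixel columns grow to the right and rows downward; lengths in m; the calibration is good to about 2 mm. The wrist camera is an equidistant fisheye: a pixel r from the principal point sees the ray r / f radians off the axis. A picture is of the moment at which its call begins: read the wrist's pose just before it. calibration takes no time and is no camera call; for the wrist camera it gives the pose at the moment of the call.
- sign_off(): hands the job in; it is judged then, once.
Trained networks look in the newest picture that a camera, given by its name, has taken for a name from the list of things; names that differ only in an ending like _2 or _b are one class to them, and where a whole thing is asked for, a point or a joint stands for the part that bears it (a point fixed in the world has none). Each returns a list of dicts, best first, with "conf" (0 to 1); they miss things now and then, are a little off and sometimes report something else, mostly with a low value. They report only what shows in the picture. A call takes as long as a camera call.
- look_for(thing, camera): "box" ([left, top, width, height] as shares, 0 to 1, of the picture: columns of its width, rows of its height, round what is visible of it).
- regions_of(thing, camera): "region" (400x640 bool, what is visible of it) and "box" ([left, top, width, height] as shares, 0 to 1, of the picture: columns of its width, rows of its height, round what is visible of it).
- landmark_of(thing, camera): "at" ([row, column] as shares, 0 to 1, of the picture: columns of its width, rows of its height: a listed point, or the origin of a listed thing).
The state is a dict: "clock": time; "joints": joint angles; "dq": joint speeds; "joint_efforts": joint torques, N m; "position": TCP position; "ee_rot": TCP orientation; "force": force on the tool from outside, world axes, zero at the start; "ft_torque": the same for the moment, N m; "width": opening from 0.0 (shut) to 1.0 (fully open); "gripper_force": force on a finger pad.
Only numpy, scipy, OpenCV 4.12 (cv2) and the standard library are available. Lean on these libraries where they do the work, as an engineer would, in place of code of your own. Each camera call takes 0.05 s, during which the arm holds its last target. There are 200 camera calls.

## Task

The spring-driven setter bolted to the laundry shelf holds a hamper name plate whose orange rivet still sticks out. Draw the blue-handled striker back, without letting it slip, until the catch holds it by itself and let go of it; then press the red trip pad so that the spring fires the striker and drives the rivet fully home, and leave the setter fired with the trip released. Leave the bottle, bucket, canister and brush where they stand.

Things in the scene. Friction and masses are not known exactly. Their poses are not given: they have to be found in the camera images.
- setter: Bench rivet setter fixed to the shelf. Origin on the shelf under the striker's line. +x: firing direction (striker to rivet); +y: left of that; z up. Grey base x -183 to +163, y -70 to +80 mm, 14 mm thick. At the +x end the white name plate (120 wide, face at x = 120 mm) and anvil, top 114 mm high; rod guide at x 45 to 65 mm, 80 mm high.
- grip (a point): Centre of the striker's upright blue handle, a block 24 mm (setter x) by 40 mm (setter y), free from 84 to 141 mm above the shelf; this point is 115 mm up, on the setter's line, at setter x = -10 mm when the striker is at rest, and moves with it. Take it from above.
- striker (a joint): Draw-back of the steel striker (0.3 to 0.5 kg) with the blue handle, m, straight along setter -x. 0: rest, nose 3 mm short of the rivet; a 300 N/m spring returns it to within 3 mm of 0. Past about 0.046 the catch drops in and then holds it at about 0.045 (14 N). Hard stop 0.058: draw to 0.049-0.055, ease off, let go (it may lag the hand by a few mm). Negative: forward of rest while striking.
- trip_pad (a point): Centre of the top of the red trip pad, 40 x 40 mm, 78 mm above the shelf, at setter x = -165, y = +52 mm: rear end of the red see-saw lever whose front end is the catch. Press it straight down; its pivot is 55 mm ahead (setter +x). Nothing stands above it.
- trip (a joint): Angle of the red trip lever, rad. 0: pad up (a spring returns it); 0.36: pad fully down (19 mm). It also tips by itself (0.1 to 0.2) as the striker passes under the catch, and falls back. With the striker caught, pressing to about 0.12 to 0.18 (7 to 10 mm down, 3 to 8 N) fires it; pressing deeper does no harm.
- rivet_head (a point): Centre of the rear face of the orange rivet head, 28 mm across, 63 mm above the shelf, facing the striker's nose.
- rivet (a joint): How far the rivet has been driven, m: 0 sticking out 12 mm too far, 0.012 fully home (head against the name plate). It is stiff (4 N friction) and stays where it is.
- spray_bottle: Lavender spray bottle, 68 mm wide, 207 mm high; origin at the centre of its underside. Bystander.
- peg_bucket: Ribbed steel peg bucket, 128 mm wide, 110 mm high; origin at the centre of its underside. Bystander.
- canister: Green glass canister with spring clip, 92 mm wide, 132 mm high; origin at the centre of its underside. Bystander.
- brush: Green scraping brush with a rubber edge, lying flat, 190 mm long (along its x), 60 mm wide, 30 mm high; origin at its middle on the shelf. Bystander.

How it is judged:
On the way, in this order (a step that is already met when the one before it is completed fails the run):
1. the striker is caught drawn back (more than 42 mm) with the robot off the setter and the rivet not yet driven (less than 4 mm) (value of joint striker above 0.042 m and value of joint rivet below 0.004 m and contact force between each of the fingers, the arm and setter below 0.3 N), for 0.2 s.
2. the striker has been fired and has driven the rivet home (at least 10.5 of 12 mm) (value of joint rivet above 0.0105 m and value of joint striker below 0.02 m), for 0.1 s.
At the end, for the whole second after the job is handed in: The rivet is driven home (at least 10.5 of its 12 mm), the striker lies still within 8 mm of its rest place, and the trip lever is back up (under 0.06 rad) (value of joint rivet above 0.0105 m and value of joint striker between -0.008 and 0.008 m and velocity of joint striker between -0.02 and 0.02 m/s and value of joint trip below 0.06 rad); the robot touches nothing.
It fails at once if the rivet is pushed in by anything but the firing stroke (driven 6 mm while the striker is still drawn back) (value of joint rivet above 0.006 m and value of joint striker above 0.04 m).
It fails at once if a bystander is moved by more than 30 mm (distance of any of spray_bottle, peg_bucket, canister, brush from where it was at the start of the episode above 0.03 m).
It fails at once if the spray bottle, bucket or canister is tipped over (angle between any of spray_bottle, peg_bucket, canister's own z axis and vertical above 0.5 rad).
It also fails if it takes over 45 s, if anything falls off the work surface, if the arm or the gripper's body presses on something with over 40 N, if the wrist force passes 120 N, or if a joint passes its speed limit or range.

## Working session

There is one attempt and no reset: what is moved stays moved. The work goes in short steps, Python scripts to look and compute and a tool call to move; the robot and the scene stay as the last step left them, time stands still between calls to the robot, and variables do not carry over. Pictures are saved under pics/ and viewed, at most 10 in all, crops included, and the job is handed in when it is done.

Besides the shell and the picture viewer there is one more tool, called as name([rows], argument=value, ...), one row to a line, values as JSON. jog_arm: Moves the arm, as the interface text tells. Scaled input: -1 to 1 covers 0.15 m each way for a shift and 2 pi rad each way for a turn. Its arguments: {"type":"object","properties":{"plan":{"type":"array","items":{"type":"object","properties":{"offset":{"type":"array","items":{"type":"number","minimum":-1,"maximum":1}},"twist":{"type":"array","items":{"type":"number","minimum":-1,"maximum":1}},"fingers":{"type":"number"}}}},"newtons":{"type":"number"}},"required":["plan"]}

```bash
mkdir -p pics
cat > h.py <<'E'
import numpy as np, cv2
from scipy.spatial.transform import Rotation as R
from cell import *
def ray(cam,at,c=None):
    c=c or calibration(cam); f=200/np.tan(np.radians(c["fov_y"]/2))
    u=at[1]*640-c["cx"]; v=at[0]*400-c["cy"]
    if cam=="wrist":
        r=np.hypot(u,v); th=r/f; d=np.array([u/r*np.sin(th),v/r*np.sin(th),np.cos(th)])
    else:
        d=np.array([u/f,v/f,1.])
    a=np.array(c["attitude"]); M=R.from_rotvec(a).as_matrix() if a.shape==(3,) else a
    d=M@d; return np.array(c["position"]),d/np.linalg.norm(d)
def atz(cam,at,z,c=None):
    p,d=ray(cam,at,c); return p+d*(z-p[2])/d[2]
def tri(rs):
    A=sum(np.eye(3)-np.outer(d,d) for p,d in rs); b=sum((np.eye(3)-np.outer(d,d))@p for p,d in rs)
    return np.linalg.solve(A,b)
E
python3 - <<'E'
from h import *
print(observe())
im=[]
for c in("scene","top"):
    im.append(get_image(c)); print(c,calibration(c))
    for t in("setter","grip","trip_pad","rivet_head","spray_bottle","peg_bucket","canister","brush"):
        z={"grip":.115,"trip_pad":.078,"rivet_head":.063}.get(t,0)
        for r in landmark_of(t,c)[:2]: print(c,t,round(r["conf"],2),np.round(r["at"],3),np.round(atz(c,r["at"],z),3))
cv2.imwrite("pics/a.png",im[0][:,:,::-1]);cv2.imwrite("pics/b.png",im[1][:,:,::-1])
E
```

```text
{'clock': 0.0, 'joints': array([ 1.20240053,  0.4351885 ,  0.0250195 ,  1.5741003 , -0.01159038,
        1.1340081 , -0.07508808]), 'dq': array([-4.94765731e-05,  1.30089884e-03,  6.19997565e-04, -1.96554126e-03,
        2.14347046e-04, -4.09505589e-04,  9.68165618e-04]), 'joint_efforts': array([-2.76925181e-03, -6.67842793e+01,  9.83952396e-01, -3.14462113e+01,
       -6.04562648e-02,  4.30471008e-02,  1.76369977e-04]), 'position': array([ 0.16396269, -0.60260335,  0.24296568]), 'ee_rot': array([-3.11240942e+00, -4.15933023e-01,  5.85550446e-04]), 'force': array([ 0.29323184,  0.24001243, -0.3484295 ]), 'ft_torque': array([-0.01949029, -0.02854471,  0.01590117]), 'gripper_force': 0.0, 'width': 1.000163326917686}
scene {'fov_y': 44.13220919248631, 'cx': 318.6649101782672, 'cy': 199.2866115935597, 'position': array([1.60052631, 0.11621211, 1.18652684]), 'attitude': array([-1.68548822, -1.9034849 ,  0.76047533])}
scene setter 0.63 [0.538 0.513] [0.56 0.01 0.  ]
scene grip 0.97 [0.456 0.527] [0.526 0.032 0.115]
scene trip_pad 0.61 [0.523 0.516] [0.604 0.02  0.078]
scene trip_pad 0.58 [0
[... 443 characters left out ...]
.72879847674423, 'cx': 319.8800072405438, 'cy': 199.25550432491661, 'position': array([ 0.38616706, -0.00626785,  1.107225  ]), 'attitude': array([-2.16098959,  2.1022816 , -0.18750732])}
top setter 0.94 [0.529 0.488] [0.542 0.017 0.   ]
top grip 0.67 [0.519 0.482] [0.536 0.024 0.115]
top grip 0.65 [0.417 0.311] [0.641 0.329 0.115]
top trip_pad 0.69 [0.495 0.389] [0.564 0.194 0.078]
top trip_pad 0.47 [0.522 0.478] [0.538 0.033 0.078]
top rivet_head 0.4 [0.518 0.545] [ 0.548 -0.089  0.063]
top peg_bucket 0.68 [0.6   0.278] [0.446 0.412 0.   ]
top canister 0.96 [0.427 0.687] [ 0.68  -0.372  0.   ]
top brush 0.58 [0.411 0.311] [0.679 0.369 0.   ]
top brush 0.51 [0.605 0.279] [0.439 0.41  0.   ]
```

View pics/a.png

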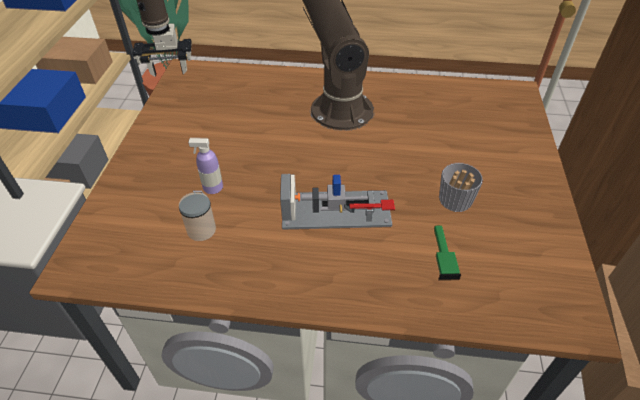

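View pics/b.png

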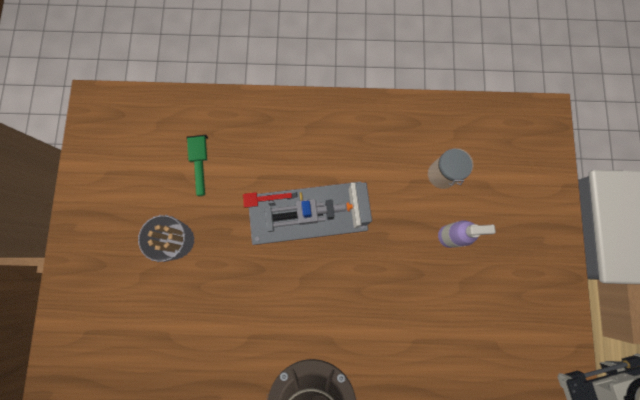

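The images show the setter near (0.54, 0.01) firing towards world −y. In the top view the blue handle is at (306,209), the red pad at (251,199) and the rivet at (350,207). The bystanders are all well clear. I'll fit the setter's pose from these.

```bash
cat >> h.py <<'E'
from scipy.optimize import least_squares
L={"setter":(0,0,0),"grip":(-.010,0,.115),"trip_pad":(-.165,.052,.078),"rivet_head":(.108,0,.063)}
def proj(c,P,fish=False):
    M=R.from_rotvec(c["attitude"]).as_matrix(); q=M.T@(P-np.array(c["position"]))
    f=200/np.tan(np.radians(c["fov_y"]/2)); 
    if fish:
        r=np.hypot(q[0],q[1]); th=np.arctan2(r,q[2]); uv=f*th*q[:2]/r
    else: uv=f*q[:2]/q[2]
    return uv+[c["cx"],c["cy"]]
def W(s,t):
    x,y,a=s; t=np.asarray(t,float); return np.array([x+np.cos(a)*t[0]-np.sin(a)*t[1],y+np.sin(a)*t[0]+np.cos(a)*t[1],t[2]])
def fit(obs,s0=(.55,.01,-1.5)):  # obs: (calib,fish,name,uv)
    fn=lambda s:np.concatenate([proj(c,W(s,L[n]),fi)-uv for c,fi,n,uv in obs])
    r=least_squares(fn,s0,loss="soft_l1",f_scale=2.); return r.x,fn(r.x).reshape(-1,2)
E
python3 - <<'E'
from h import *
p={"scene":{"grip":(.456,.527),"trip_pad":(.507,.6),"rivet_head":(.498,.475),"setter":(.538,.513)},
"top":{"grip":(.519,.482),"trip_pad":(.495,.389),"rivet_head":(.518,.545),"setter":(.529,.488)}}
o=[(calibration(c),False,n,np.array([a[1]*640,a[0]*400])) for c in p for n,a in p[c].items()]
s,r=fit(o); print(s,np.round(r,1))
for n in L: print(n,np.round(W(s,L[n]),3))
c=calibration("wrist");print(c, R.from_rotvec(observe()["ee_rot"]).as_matrix().round(3))
im=get_image("top"); 
hsv=cv2.cvtColor(im,cv2.COLOR_RGB2HSV)
cv2.imwrite("pics/c.png",cv2.resize(im[165:255,230:390,::-1],None,fx=5,fy=5,interpolation=cv2.INTER_CUBIC))
E
```

```text
[ 0.53761151  0.01743129 -1.41399426] [[-2.2  2.5]
 [ 2.6  1.3]
 [-6.8 -1.6]
 [ 3.1 -5.1]
 [-1.2 -0. ]
 [ 1.9  0.4]
 [ 0.1 -2.2]
 [-0.6  1.3]]
setter [0.538 0.017 0.   ]
grip [0.536 0.027 0.115]
trip_pad [0.563 0.189 0.078]
rivet_head [ 0.554 -0.089  0.063]
{'fov_y': 65.70646984690485, 'cx': 318.0514132819628, 'cy': 194.25961162042324, 'position': array([ 0.22801577, -0.58606725,  0.3854222 ]), 'attitude': array([ 2.33456073, -1.7829049 , -0.22030971])} [[ 0.965  0.263  0.   ]
 [ 0.263 -0.965 -0.   ]
 [-0.     0.    -1.   ]]
```

View pics/c.png

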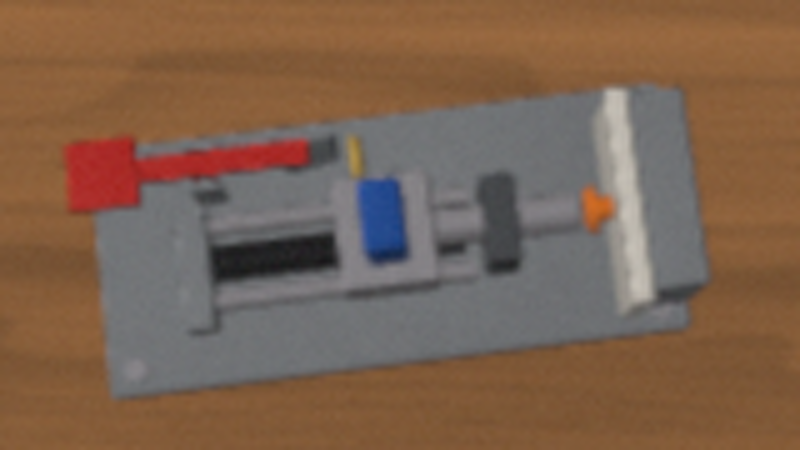

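The crop shows the pad centre at about (250.2,199.8), the handle at (306,209) and the rivet at (349.4,206.6). The near base corners are at (253,244.4) and (367.6,230.6). I'll refit with these.

```bash
cat >> h.py <<'E'
L.update({"c1":(-.183,-.07,.014),"c2":(.163,-.07,.014),"htop":(-.010,0,.141)})
def togo(P,yaw=None):
    o=observe(); M=R.from_rotvec(o["ee_rot"]).as_matrix(); d=M.T@(np.array(P)-o["position"])
    print("clock",o["clock"],"pos",o["position"].round(4),"offset",(d/.15).round(4))
    if yaw is not None:
        M2=np.array([[-np.sin(yaw),np.cos(yaw),0],[np.cos(yaw),np.sin(yaw),0],[0,0,-1]]).T
        # tool y = setter x, z down, x = y cross z
        y=np.array([np.cos(yaw),np.sin(yaw),0]);z=np.array([0,0,-1.]);M2=np.stack([np.cross(y,z),y,z],1)
        print("twist",(R.from_matrix(M.T@M2).as_rotvec()/(2*np.pi)).round(4))
E
python3 - <<'E'
from h import *
c=calibration("top")
o=[(c,False,n,np.array(u,float)) for n,u in {"trip_pad":(250.2,199.8),"htop":(305.8,208.5),"rivet_head":(349,206.6),"c1":(253,244.4),"c2":(367.6,230.6)}.items()]
s,r=fit(o); print(s,np.round(r,1))
g=W(s,L["grip"]);print(g,W(s,L["trip_pad"]))
togo([g[0],g[1],.26],s[2])
E
```

```text
[ 0.53278537  0.01898619 -1.42101282] [[ 0.1 -0.1]
 [ 0.6 -0.6]
 [-0.7  0.4]
 [-1.1  0.5]
 [ 1.1 -0.1]]
[0.53129313 0.02887422 0.115     ] [0.55958117 0.1898984  0.078     ]
clock 0.95 pos [ 0.1642 -0.6031  0.2438] offset [ 3.4678 -3.4226 -0.1085]
twist [ 0.     -0.      0.0184]
```

jog_arm([
  {"offset":[0.3,-0.3,-0.35],"twist":[0,0,0],"fingers":0.2},
  {"offset":[0.6,-0.6,-0.35],"twist":[0,0,0],"fingers":0.2},
  {"offset":[1,-1,-0.35],"twist":[0,0,0],"fingers":0.2},
  {"offset":[1,-1,-0.35],"twist":[0,0,0],"fingers":0.2},
])

```text
clock: 1.45
position: [0.2711, -0.4163, 0.2968]
ee_rot: [3.113, 0.42, 0.001]
force: [0.4, 0.3, 0.1]
width: 0.626
gripper_force: 0.0
```

jog_arm([
  {"offset":[0.3,-0.3,0],"twist":[0,0,0],"fingers":0.2},
  {"offset":[0.6,-0.6,0],"twist":[0,0,0],"fingers":0.2},
  {"offset":[1,-1,0],"twist":[0,0,0],"fingers":0.2},
  {"offset":[1,-1,0],"twist":[0,0,0],"fingers":0.2},
])

```text
clock: 1.95
position: [0.3765, -0.2313, 0.2966]
ee_rot: [-3.113, -0.424, -0.002]
force: [-0.2, -1.1, -0.6]
width: 0.595
gripper_force: 0.0
```

jog_arm([
  {"offset":[0.3,-0.3,0],"twist":[0,0,0],"fingers":0.2},
  {"offset":[0.6,-0.6,0],"twist":[0,0,0],"fingers":0.2},
  {"offset":[1,-1,0],"twist":[0,0,0.0184],"fingers":0.2},
  {"offset":[1,-1,0],"twist":[0,0,0.0184],"fingers":0.2},
  {"offset":[1,-1,0],"twist":[0,0,0.0184],"fingers":0.2},
])

```text
clock: 2.58
position: [0.4809, -0.0485, 0.2962]
ee_rot: [-3.132, -0.242, -0.001]
force: [-0.1, -0.5, 0.8]
width: 0.602
gripper_force: 0.0
```

Run:
```python
from h import *
togo([.5313,.0289,.26],-1.421)
```

```text
clock 2.575 pos [ 0.4809 -0.0485  0.2962] offset [ 0.4115 -0.4581  0.242 ]
twist [-0.0001 -0.0001  0.0007]
```

jog_arm([
  {"offset":[0.4,-0.45,0.24],"twist":[0,0,0.0007],"fingers":0.2},
  {"offset":[0.41,-0.458,0.24],"twist":[0,0,0.0007],"fingers":0.2},
  {"offset":[0.41,-0.458,0.24],"twist":[0,0,0.0007],"fingers":0.2},
  {"offset":[0.41,-0.458,0.24],"twist":[0,0,0.0007],"fingers":0.2},
])

```text
clock: 3.08
position: [0.5304, 0.0247, 0.2603]
ee_rot: [3.132, 0.226, -0.001]
force: [0.3, -0.5, 0.3]
width: 0.6
gripper_force: 0.0
```

Run:
```python
from h import *
c=calibration("wrist"); im=get_image("wrist")
s=[.5328,.019,-1.421]
for n in L: print(n,proj(c,W(s,L[n]),True).round(1))
o=[]
for n in("grip","trip_pad","rivet_head"):
    for r in landmark_of(n,"wrist")[:2]: print(n,round(r["conf"],2),r["at"][1]*640,r["at"][0]*400)
togo([.5313,.0289,.113],-1.421)
cv2.imwrite("pics/d.png",im[:,:,::-1])
```

```text
setter [322.1 167.2]
grip [313.3 186.4]
trip_pad [175.1 135.2]
rivet_head [416.4 176.3]
c1 [191.6 220.4]
c2 [438.9 219.3]
htop [312.8 193. ]
grip 0.87 313.408 185.8
trip_pad 0.78 175.488 133.88
rivet_head 0.56 415.424 176.2
rivet_head 0.44 318.4 164.12
clock 3.275 pos [0.5306 0.0251 0.2607] offset [ 0.0078 -0.0254  0.9849]
twist [ 0.0001 -0.0001 -0.001 ]
```

View pics/d.png

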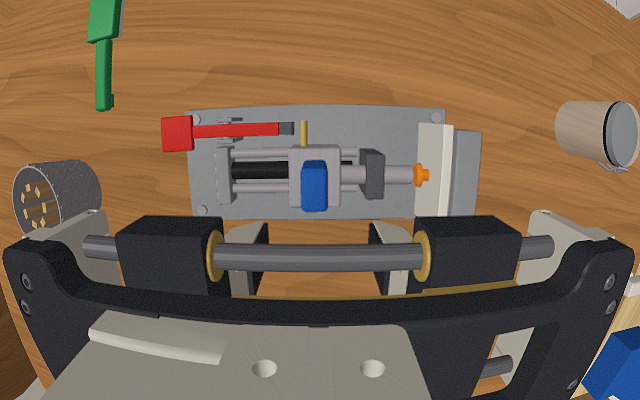

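The network's points agree with the fit to about 1 px: grip (313,186), pad (175,134), rivet (415,176). I'll go down over the handle.

jog_arm([
  {"offset":[0.008,-0.03,0.35],"twist":[0,0,-0.001],"fingers":0.2},
  {"offset":[0.008,-0.03,0.65],"twist":[0,0,-0.001],"fingers":0.2},
  {"offset":[0.008,-0.03,0.85],"twist":[0,0,-0.001],"fingers":0.2},
  {"offset":[0.008,-0.03,0.98],"twist":[0,0,-0.001],"fingers":0.2},
  {"offset":[0.008,-0.03,0.98],"twist":[0,0,-0.001],"fingers":0.2},
  {"offset":[0.008,-0.03,0.98],"twist":[0,0,-0.001],"fingers":0.2},
])

```text
clock: 4.03
position: [0.5318, 0.0308, 0.1142]
ee_rot: [3.132, 0.238, 0.002]
force: [-0.7, 0.3, -0.2]
width: 0.597
gripper_force: 0.0
```

Run:
```python
from h import *
togo([.5313,.0289,.113],-1.421); print(observe()["force"])
```

```text
clock 4.025 pos [0.5318 0.0308 0.1142] offset [-0.0053  0.0122  0.0083]
twist [ 0.     -0.0002  0.0003]
[-0.67924814  0.3405857  -0.20238956]
```

jog_arm([
  {"offset":[0,0,0],"twist":[0,0,0],"fingers":-1},
  {"offset":[0,0,0],"twist":[0,0,0],"fingers":-1},
  {"offset":[0,0,0],"twist":[0,0,0],"fingers":-1},
  {"offset":[0,0,0],"twist":[0,0,0],"fingers":-1},
  {"offset":[0,0,0],"twist":[0,0,0],"fingers":-1},
  {"offset":[0,0,0],"twist":[0,0,0],"fingers":-1},
], newtons=40)

```text
clock: 4.78
position: [0.5314, 0.0309, 0.1134]
ee_rot: [3.132, 0.238, 0.001]
force: [-0.7, -1.8, 4.4]
width: 0.261
gripper_force: 40.0
```

The opening is 24 mm, so the handle is held. I'll draw it back 51 mm in small steps.

jog_arm([
  {"offset":[0,-0.04,0],"twist":[0,0,0],"fingers":-1},
  {"offset":[0,-0.08,0],"twist":[0,0,0],"fingers":-1},
  {"offset":[0,-0.12,0],"twist":[0,0,0],"fingers":-1},
  {"offset":[0,-0.16,0],"twist":[0,0,0],"fingers":-1},
  {"offset":[0,-0.2,0],"twist":[0,0,0],"fingers":-1},
  {"offset":[0,-0.24,0],"twist":[0,0,0],"fingers":-1},
  {"offset":[0,-0.28,0],"twist":[0,0,0],"fingers":-1},
  {"offset":[0,-0.31,0],"twist":[0,0,0],"fingers":-1},
  {"offset":[0,-0.34,0],"twist":[0,0,0],"fingers":-1},
  {"offset":[0,-0.34,0],"twist":[0,0,0],"fingers":-1},
  {"offset":[0,-0.34,0],"twist":[0,0,0],"fingers":-1},
])

```text
clock: 6.15
position: [0.5243, 0.0776, 0.1134]
ee_rot: [3.129, 0.233, 0.0]
force: [0.7, -13.9, 7.3]
width: 0.259
gripper_force: 40.0
```

Run:
```python
from h import *
o=observe();c=calibration("wrist");im=get_image("wrist")
d=W([.5328,.019,-1.421],L["grip"])[:2]-o["position"][:2];print("draw",d@[np.cos(-1.421),np.sin(-1.421)],o["position"],o["force"])
cv2.imwrite("pics/e.png",im[:,:,::-1])
```

```text
draw 0.049216133758434234 [0.52432542 0.07760773 0.1133756 ] [  0.73752604 -13.87473679   7.26839666]
```

View pics/e.png

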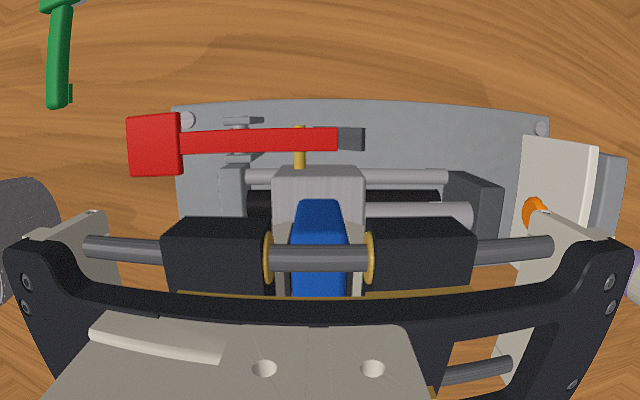

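The handle is drawn about 48 mm, and the brass pin at (300,145) has passed the dark catch at (350,140). I'll add 3 mm, then ease forward and watch the force.

jog_arm([
  {"offset":[0,-0.01,0],"twist":[0,0,0],"fingers":-1},
  {"offset":[0,-0.02,0],"twist":[0,0,0],"fingers":-1},
  {"offset":[0,-0.02,0],"twist":[0,0,0],"fingers":-1},
  {"offset":[0,-0.02,0],"twist":[0,0,0],"fingers":-1},
])

```text
clock: 6.7
position: [0.524, 0.0802, 0.1134]
ee_rot: [3.128, 0.232, 0.0]
force: [1.3, -15.0, 7.2]
width: 0.26
gripper_force: 40.0
```

jog_arm([
  {"offset":[0,0.01,0],"twist":[0,0,0],"fingers":-1},
  {"offset":[0,0.02,0],"twist":[0,0,0],"fingers":-1},
  {"offset":[0,0.03,0],"twist":[0,0,0],"fingers":-1},
  {"offset":[0,0.04,0],"twist":[0,0,0],"fingers":-1},
  {"offset":[0,0.05,0],"twist":[0,0,0],"fingers":-1},
  {"offset":[0,0.05,0],"twist":[0,0,0],"fingers":-1},
])

```text
clock: 7.45
position: [0.525, 0.0732, 0.1134]
ee_rot: [3.129, 0.233, 0.001]
force: [2.2, -13.6, 7.5]
width: 0.261
gripper_force: 40.0
```

jog_arm([
  {"offset":[0,0.01,0],"twist":[0,0,0],"fingers":-1},
  {"offset":[0,0.02,0],"twist":[0,0,0],"fingers":-1},
  {"offset":[0,0.02,0],"twist":[0,0,0],"fingers":-1},
])

```text
clock: 7.82
position: [0.5251, 0.0728, 0.1134]
ee_rot: [3.131, 0.237, 0.001]
force: [-1.0, -6.0, 5.1]
width: 0.257
gripper_force: 40.0
```

The force is dropping while the position stays put, so the catch holds. I'll ease off a little more and let go.

jog_arm([
  {"offset":[0,0.008,0],"twist":[0,0,0],"fingers":-1},
  {"offset":[0,0.015,0],"twist":[0,0,0],"fingers":-1},
  {"offset":[0,0.015,0],"twist":[0,0,0],"fingers":-1},
])

```text
clock: 8.2
position: [0.5251, 0.0726, 0.1134]
ee_rot: [-3.132, -0.239, -0.001]
force: [-0.2, 1.4, 5.7]
width: 0.258
gripper_force: 40.0
```

jog_arm([
  {"offset":[0,0,0],"twist":[0,0,0],"fingers":0.2},
  {"offset":[0,0,0],"twist":[0,0,0],"fingers":0.2},
  {"offset":[0,0,0],"twist":[0,0,0],"fingers":0.2},
  {"offset":[0,0,0],"twist":[0,0,0],"fingers":0.2},
])

```text
clock: 8.7
position: [0.5249, 0.0718, 0.1131]
ee_rot: [3.133, 0.238, -0.0]
force: [0.0, 0.0, 0.3]
width: 0.591
gripper_force: 0.0
```

jog_arm([
  {"offset":[0,0,-0.1],"twist":[0,0,0],"fingers":0.2},
  {"offset":[0,0,-0.3],"twist":[0,0,0],"fingers":0.2},
  {"offset":[0,0,-0.6],"twist":[0,0,0],"fingers":-1},
  {"offset":[0,0,-0.6],"twist":[0,0,0],"fingers":-1},
  {"offset":[0,0,-0.6],"twist":[0,0,0],"fingers":-1},
  {"offset":[0,0,-0.6],"twist":[0,0,0],"fingers":-1},
])

```text
clock: 9.45
position: [0.5244, 0.0716, 0.2025]
ee_rot: [3.132, 0.239, -0.002]
force: [-0.7, -0.4, -1.3]
width: 0.215
gripper_force: 0.0
```

Run:
```python
from h import *
c=calibration("wrist");im=get_image("wrist");s=[.5328,.019,-1.421]
for n in("grip","trip_pad"):
    for r in landmark_of(n,"wrist")[:1]:
        p=atz("wrist",r["at"],L[n][2],c);q=p[:2]-s[:2];a=s[2];print(n,r["conf"],p,"setter xy",q@[np.cos(a),np.sin(a)],q@[-np.sin(a),np.cos(a)])
print(observe()["force"],observe()["width"])
p=W(s,L["trip_pad"]);togo([p[0],p[1],.115],s[2])
cv2.imwrite("pics/f.png",im[:,:,::-1])
```

```text
grip 0.74 [0.5251837  0.07379669 0.115     ] setter xy -0.05531967624107916 0.0006466749147954669
trip_pad 0.81 [0.56139637 0.18948837 0.078     ] setter xy -0.16431152716471634 0.053719259492463464
[ 0.6739409  -0.23081805  0.17304558] 0.08653422465588205
clock 9.6 pos [0.5246 0.0717 0.2025] offset [ 0.3508 -0.7435  0.5828]
twist [-0.      0.0002  0.0004]
```

View pics/f.png

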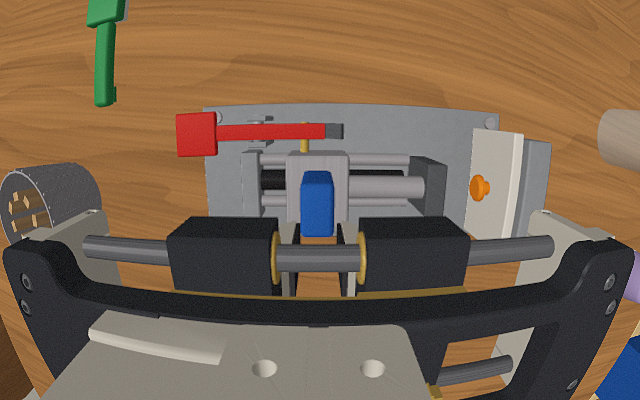

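The striker is held at about 45 mm (handle at setter x ≈ −55) and the rivet is still out at (480,187). I'll move over the pad with a quarter turn so the gripper body stays clear of the handle.

jog_arm([
  {"offset":[0.1,-0.2,0],"twist":[0,0,0.028],"fingers":-1},
  {"offset":[0.2,-0.4,0],"twist":[0,0,0.056],"fingers":-1},
  {"offset":[0.3,-0.6,0],"twist":[0,0,0.084],"fingers":-1},
  {"offset":[0.355,-0.755,0],"twist":[0,0,0.112],"fingers":-1},
  {"offset":[0.355,-0.755,0],"twist":[0,0,0.14],"fingers":-1},
  {"offset":[0.355,-0.755,0],"twist":[0,0,0.168],"fingers":-1},
  {"offset":[0.355,-0.755,0],"twist":[0,0,0.196],"fingers":-1},
  {"offset":[0.355,-0.755,0],"twist":[0,0,0.224],"fingers":-1},
  {"offset":[0.355,-0.755,0],"twist":[0,0,0.25],"fingers":-1},
  {"offset":[0.355,-0.755,0],"twist":[0,0,0.25],"fingers":-1},
  {"offset":[0.355,-0.755,0],"twist":[0,0,0.25],"fingers":-1},
])

```text
clock: 10.98
position: [0.5602, 0.1922, 0.2021]
ee_rot: [2.382, -2.042, 0.005]
force: [0.3, -0.2, -0.5]
width: 0.005
gripper_force: 0.0
```

Run:
```python
from h import *
s=[.5328,.019,-1.421];p=W(s,(-.167,.053,0));togo([p[0],p[1],.1])
print(observe()["joints"])
```

```text
clock 10.975 pos [0.5602 0.1922 0.2021] offset [-0.0024 -0.0009  0.6809]
[-1.15615523  0.68479037  1.20817367  1.76561495 -0.68479309  1.19057563
 -2.73466357]
```

Joint 7 is close to its limit, so I'll turn back about 22° (still clear of the handle), then press down.

jog_arm([
  {"offset":[0,0,0.1],"twist":[0,0,-0.028],"fingers":-1},
  {"offset":[0,0,0.3],"twist":[0,0,-0.055],"fingers":-1},
  {"offset":[0,0,0.5],"twist":[0,0,-0.06],"fingers":-1},
  {"offset":[0,0,0.6],"twist":[0,0,-0.06],"fingers":-1},
  {"offset":[0,0,0.6],"twist":[0,0,-0.06],"fingers":-1},
  {"offset":[0,0,0.6],"twist":[0,0,-0.06],"fingers":-1},
])

```text
clock: 11.72
position: [0.5612, 0.1917, 0.1142]
ee_rot: [-2.724, 1.563, -0.001]
force: [-0.8, 0.5, 0.5]
width: 0.005
gripper_force: 0.0
```

Run:
```python
from h import *
s=[.5328,.019,-1.421];p=W(s,(-.167,.053,0));togo([p[0],p[1],.08])
print(observe()["joints"],observe()["force"])
```

```text
clock 11.725 pos [0.5612 0.1917 0.1142] offset [-0.005   0.0042  0.2278]
[-1.0515055   0.71600493  1.00211431  1.85048652 -0.72323708  0.98986122
 -2.34586039] [-0.78206305  0.52828396  0.54164492]
```

jog_arm([
  {"offset":[0,0,0.06],"twist":[0,0,0],"fingers":-1},
  {"offset":[0,0,0.12],"twist":[0,0,0],"fingers":-1},
  {"offset":[0,0,0.16],"twist":[0,0,0],"fingers":-1},
  {"offset":[0,0,0.2],"twist":[0,0,0],"fingers":-1},
  {"offset":[0,0,0.23],"twist":[0,0,0],"fingers":-1},
  {"offset":[0,0,0.23],"twist":[0,0,0],"fingers":-1},
  {"offset":[0,0,0.23],"twist":[0,0,0],"fingers":-1},
])

```text
clock: 12.6
position: [0.5606, 0.1942, 0.0787]
ee_rot: [-2.724, 1.56, 0.002]
force: [-1.2, 6.7, 5.9]
width: 0.007
gripper_force: 4.0
```

jog_arm([
  {"offset":[0,0,-0.15],"twist":[0,0,0],"fingers":-1},
  {"offset":[0,0,-0.5],"twist":[0,0,0],"fingers":-1},
  {"offset":[0,0,-0.9],"twist":[0,0,0],"fingers":-1},
  {"offset":[0,0,-0.9],"twist":[0,0,0],"fingers":-1},
  {"offset":[0,0,-0.9],"twist":[0,0,0],"fingers":-1},
  {"offset":[0,0,-0.9],"twist":[0,0,0],"fingers":-1},
])

```text
clock: 13.35
position: [0.5597, 0.1917, 0.2127]
ee_rot: [2.723, -1.563, -0.002]
force: [-0.2, 0.1, 0.3]
width: 0.0
gripper_force: 0.0
```

Run:
```python
from h import *
im=get_image("scene");get_image("top");s=[.5328,.019,-1.421]
a=cv2.resize(im[160:240,270:410,::-1],None,fx=5,fy=5,interpolation=cv2.INTER_CUBIC)
cv2.imwrite("pics/g.png",a);print(observe()["force"])
```

```text
[0.32633949 0.10947231 0.07477799]
```

View pics/g.png

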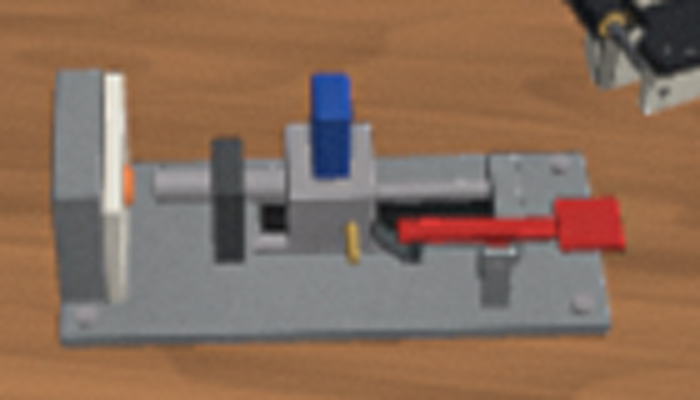

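The setter has fired. The rivet head is flush against the plate at crop (128,185), the handle is back at its rest place at (331,125), the lever is level, and the gripper is clear.

```bash
python3 -c "
from cell import *
print(sign_off())"
```

```text
the job is handed in; nothing more can be done
None
```

I drew the striker back until the catch held it, let go, and fired it with the trip pad. In the last picture the rivet looks fully home, the striker is back at rest, and the trip is released. The arm never went near the bystanders, and the job is handed in.

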